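# Turn the face-down pendant tile over the edge of the tile turner

## Robot

A 7-joint arm with a two-finger parallel gripper is mounted at the origin on the work surface. World frame = base frame: x ahead of the robot, y to its left, z up, the work surface at z = 0. Lengths are in mm, angles in rad, forces in N, time in s.
With the tool pointing down it reaches from about 400 to 900 mm from the base axis. Payload 5.5 kg.
Tool frame: the origin (TCP) lies at the very end of the fingers, on their centre line; the grasp point (between the pads) lies 19 mm behind it; x points along the fingers, z is the direction in which the jaws open and shut, and the axes are right-handed (so a half turn about x gives the same grasp; the last joint's range is limited). The gripper opens to 85 mm and grips with 20 to 120 N. Pads are 22 mm wide; open, the fingers measure 114 mm over their backs; the gripper's body (76 mm by 85 mm) begins 54 mm behind the grasp point. The pads swing forward as they close: fully open they stand 13 mm farther back than shut.
Start: joints at [1.578, 0.501, -0.427, 1.55, 0.221, 1.138, -0.21], TCP at [164.496, -628.841, 231.31] pointing down, gripper open.
Joint ranges: [-2.88, 2.88], [-0.31, 2.03], [-1.54, 1.56], [0.2, 2.42], [-1.41, 4.55], [0.19, 2.02], [-2.57, 2.57]. Speed limits (rad/s): [2.57, 2.57, 3.14, 3.14, 3.14, 3.14, 3.14].

## Interface

Orientations are given as a rotation vector (axis times angle).
In Python, from bench import get_state, capture, finish_job gives the robot as it stands.
- The arm moves only by the tool step_arm, never from a script. Its argument "targets" is a list of rows, each a list of 3 entries, a list of its own where there are three numbers: the shift along the tool's x, y, z in mm, then the turn, a rotation vector about the tool's x, y, z in degrees, then the gripper's target within -1 to 1 (fully open at 1, half-way at 0, shut at -1). A call has exactly 5 rows; each row shifts and turns the commanded pose from where the row before left it, along the tool's axes as they then stand; what a row does not reach is not made up. A row lasts 1/10 s, in which the tool goes at most 50 mm and 8.59 degrees, less where a joint would pass 70% of its speed; a pose out of reach is approached as far as the arm can. A call with a gripper value outside its range is refused whole. The fingers move at their own pace and stop on an object; "squeeze" is the grip in N (left out, the last holds). Time passes only in rows, so rows that do not move let the fingers close, or fill a call up. It gives the time, the measured TCP pose, the force and the opening at its end, in the units of the state.
- get_state(): the state, without advancing time (a new reading comes with each control period).
- capture(name): name is "scene" or "top"; returns a dict with "frame" (384x512x3 uint8, red, green, blue), "mtx" (3x3 intrinsics, pixels), "world_from_camera" (4x4, takes a point from camera to world coordinates). Camera axes: x right, y down, z forward; pixel columns grow to the right and rows downward; lengths in mm; the calibration is good to about 2 mm. A picture is of the moment at which its call begins. There is no depth.
- finish_job(): hands the job in, once; it reports no verdict.
The state is a dict: "t": time; "joint_positions": joint angles; "joint_vel": joint speeds; "effort": joint torques, N m; "eef_pos": TCP position; "tool_rot": TCP orientation; "ft_force": force on the tool from outside, world axes, zero at the start; "ft_torque": the same for the moment, N m; "opening": finger opening in mm.
Only numpy, scipy, OpenCV 4.12 (cv2) and the standard library are available. Lean on these libraries where they do the work, as an engineer would, in place of code of your own. Each camera call takes 0.05 s, during which the arm holds its last target.

## Task

On the grey bead board one pendant tile lies wrong way up, plain clay back up, beside two that show their blue glazed faces. Pick up that face-down tile, carry it level over the turner and let go just above the ledge, its length across the red edge with a little more than half of it sticking out over the sloping rest, so that it tips off the edge by itself and ends lying still, blue face up, on the sloping rest. Do not turn it over with the gripper, and leave the other two tiles as they lie.

Things in the scene. Friction and masses are not known exactly. Their poses are not given: they have to be found in the camera images.
- tile: pendant tile lying clay back up, blue glazed face down, on the grey bead board (top 8 mm over the bench). Flat ceramic, 70 x 40 x 8 mm, about 45 g. Origin at its centre; x along the 70 mm length, y across, z out of the clay back. Let go level 10 to 40 mm over the turner's ledge, length along the turner's x, centre 13 mm (2 to 23) beyond the red edge, it tips off and turns over
- turner: fixed tile turner. Origin on the bench below mid red edge; x level, square to the edge, out over the rest; y along the edge; z up. Pale wooden ledge: top 180 mm up, x -36 to 0 mm, 92 mm wide, red edge at x 0. Facing it an aluminium rest rises along x at 0.5 rad, from 30 mm height at x -45 (stop) to 92 mm at x 69, 68 mm wide between clear cheeks (tops 112 mm up)
- tile_b: pendant tile of the same make and size as tile (70 x 40 x 8 mm), already blue glazed face up on the bead board; to be left alone. Origin at its centre, x along the 70 mm length, z out of the clay back (down)
- tile_c: pendant tile of the same make and size as tile (70 x 40 x 8 mm), already blue glazed face up on the bead board; to be left alone. Origin at its centre, x along the 70 mm length, z out of the clay back (down)
Mind the look-alikes: they are no part of the job. What is shaped like the tile but black, purple or turquoise is not meant.

How it is judged (in metres and radians):
On the way:
1. the tile is held level, clay back up, over the turner's ledge edge (x of tile in the frame of turner between -0.01 and 0.04 m and y of tile in the frame of turner between -0.03 and 0.03 m and z of tile in the frame of turner between 0.184 and 0.28 m and angle between tile's own z axis and vertical below 0.3 rad), for 0.1 s.
At the end, for the whole second after the job is handed in: the tile lies still and released, blue face up, flat on the turner's sloping rest (within 14 degrees of its slope, anywhere on it between the cheeks) (x of tile in the frame of turner between -0.05 and 0.085 m and y of tile in the frame of turner between -0.03 and 0.03 m and z of tile in the frame of turner between 0.03 and 0.12 m and angle between tile's own z axis and vertical between 2.4 and 2.88 rad and linear speed of tile below 0.02 m/s and angular speed of tile below 0.2 rad/s); the robot touches nothing.
It fails at once if the tile is tipped or turned more than 40 degrees while the fingers still hold or push it (over 3 N) (contact force between the fingers and tile above 3 N and angle between tile's own z axis and vertical above 0.7 rad).
It fails at once if one of the other two tiles is shifted by more than 15 mm or turned over (distance of any of tile_b, tile_c from where it was at the start of the episode above 0.015 m or angle between any of tile_b, tile_c's own z axis and vertical below 2.6 rad).
It also fails if it takes over 42 s, if anything falls off the work surface, if the arm or the gripper's body presses on something with over 40 N, if the wrist force passes 120 N, or if a joint passes its speed limit or range.

## Working session

There is one attempt and no reset: what is moved stays moved. The work goes in short steps, Python scripts to look and compute and a tool call to move; the robot and the scene stay as the last step left them, time stands still between calls to the robot, and variables do not carry over. Pictures are saved under pics/ and viewed, and the job is handed in when it is done.

Besides the shell and the picture viewer there is one more tool, called after "Request:" as a command line: name --argument value ..., lists and objects as JSON in quotes. step_arm: Moves the arm, as the interface text tells. Its arguments: {"type":"object","properties":{"targets":{"type":"array"},"squeeze":{"type":"number"}},"required":["targets"]}

```bash
mkdir -p pics
python3 - <<'E'
from bench import *
import cv2,pickle
print(get_state())
for n in("scene","top"):
    c=capture(n);pickle.dump(c,open(n+".pkl","wb"));cv2.imwrite(f"pics/{n}0.png",c["frame"][:,:,::-1]);print(c["mtx"],c["world_from_camera"])
E
```

```text
{'t': 0.0, 'joint_positions': array([ 1.57821868,  0.50186651, -0.42679878,  1.55143421,  0.2207998 ,
        1.13828801, -0.21029263]), 'joint_vel': array([ 1.79003274e-05, -2.03423070e-04,  1.84789156e-03, -7.28167448e-04,
       -2.13467548e-04, -1.24367569e-03, -5.24578740e-04]), 'effort': array([ 1.11185871e-04, -5.69511044e+01, -5.81622496e+00, -2.80936825e+01,
        1.05577134e-02,  1.18787537e-02,  1.52173544e-05]), 'eef_pos': array([ 164.23867072, -628.20227898,  230.2548783 ]), 'tool_rot': array([ 1.01995076,  1.32095337, -1.01787272]), 'ft_force': array([-0.35568799, -0.20991584, -0.13326891]), 'ft_torque': array([ 0.00535681, -0.00938983,  0.02469032]), 'opening': 85.45382264775186}
[[349.50348745   0.         258.234007  ]
 [  0.         349.50348745 197.54678518]
 [  0.           0.           1.        ]] [[-1.38441528e-01  8.34452719e-01 -5.33406602e-01  1.12156703e+03]
 [ 9.90370537e-01  1.16440950e-01 -7.48846063e-02  2.30588803e+01]
 [-3.77292070e-04 -5.38637322e-01 -8.42537651e-01  8.37237633e+02]
 [ 0.00000000e+00  0.00000000e+00  0.00000000e+00  1.00000000e+00]]
[[354.97420052   0.         255.58721164]
 [  0.         354.97420052 193.21024555]
 [  0.           0.           1.        ]] [[-1.59576263e-02 -9.93162863e-01  1.15641175e-01  5.14851766e+02]
 [-9.99823963e-01  1.69913170e-02  7.95847882e-03 -3.53450327e+01]
 [-9.86896148e-03 -1.15493820e-01 -9.93259171e-01  7.86158769e+02]
 [ 0.00000000e+00  0.00000000e+00  0.00000000e+00  1.00000000e+00]]
```

View pics/scene0.png

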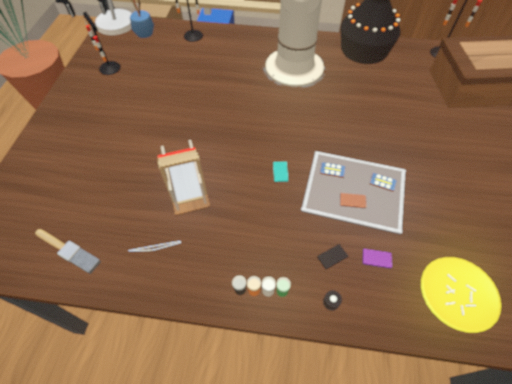

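View pics/top0.png

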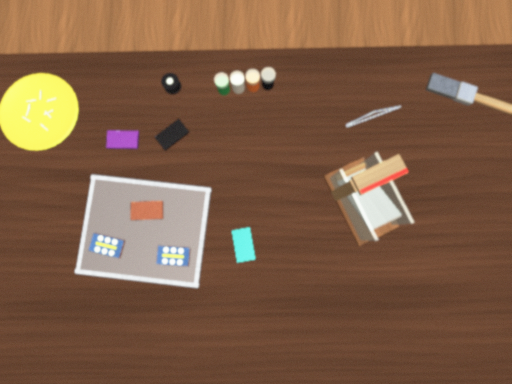

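Run:
```python
import cv2,numpy as np
s=cv2.imread("pics/scene0.png");t=cv2.imread("pics/top0.png")
cv2.imwrite("pics/z1.png",np.hstack([cv2.resize(s[125:225,140:230],None,fx=4.4,fy=5,interpolation=2),cv2.resize(t[140:250,320:420],None,fx=4,fy=500/110,interpolation=2)]))
cv2.imwrite("pics/z2.png",np.hstack([cv2.resize(s[145:275,295:415],None,fx=3.3,fy=3.3,interpolation=2),cv2.resize(t[120:250,70:190],None,fx=3.3,fy=3.3,interpolation=2)]))
cv2.imwrite("pics/z2.png",np.hstack([cv2.resize(s[145:275,295:415],None,fx=3.3,fy=3.3,interpolation=2),cv2.resize(t[165:295,70:190+20],(462,429),interpolation=2)])[:,:800])
```

```text
(no output)
```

View pics/z1.png

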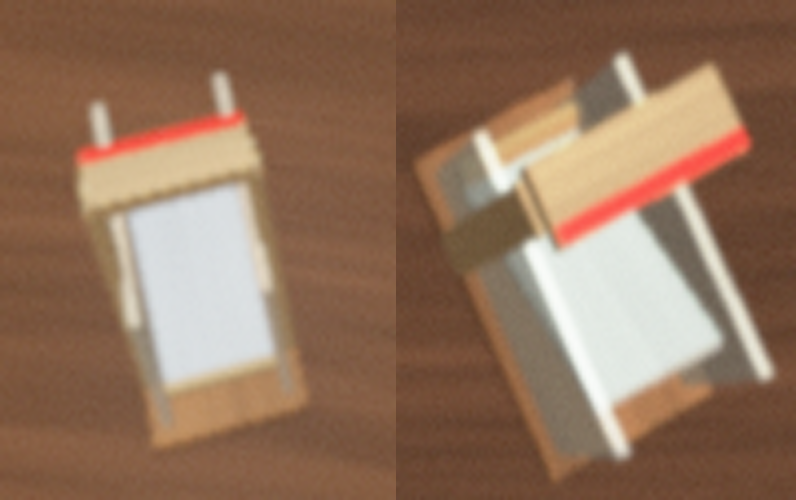

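View pics/z2.png

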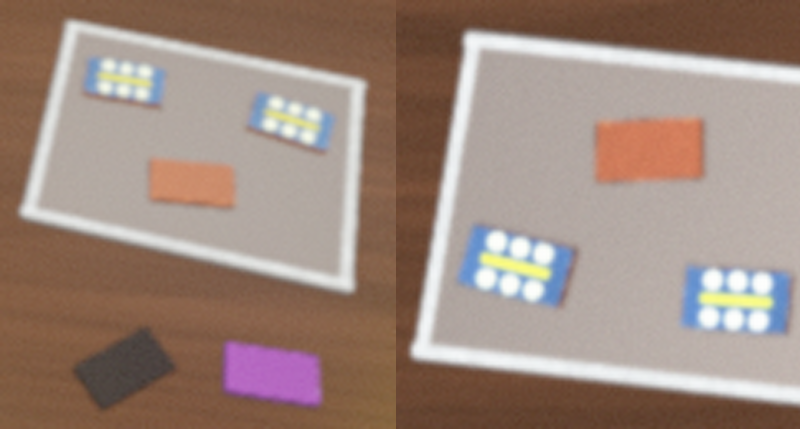

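```bash
cat > h.py <<'E'
import numpy as np,cv2
def ray(c,px,z):
    p=cv2.undistortPoints(np.array(px,float).reshape(-1,1,2),c["mtx"],None).reshape(-1,2)
    M=c["world_from_camera"];d=np.c_[p,np.ones(len(p))]@M[:3,:3].T;o=M[:3,3]
    return o+d*((z-o[2])/d[:,2])[:,None]
def blob(f,lo,hi,roi):
    h=cv2.cvtColor(f,cv2.COLOR_RGB2HSV);m=cv2.inRange(h,lo,hi);k=np.zeros_like(m);x0,y0,x1,y1=roi;k[y0:y1,x0:x1]=255
    m&=k
    cs=cv2.findContours(m,cv2.RETR_EXTERNAL,cv2.CHAIN_APPROX_NONE)[0]
    return max(cs,key=cv2.contourArea)
E
python3 - <<'E'
import pickle
from h import *
rois={"scene":((330,185,375,215),(150,140,210,170)),"top":((125,190,170,230),(345,150,420,200))}
for n in rois:
    c=pickle.load(open(n+".pkl","rb"));f=c["frame"]
    for nm,roi,lo,hi,z in(("tile",rois[n][0],(3,120,80),(15,255,255),16),("red",rois[n][1],(0,180,150),(5,255,255),180)):
        k=blob(f,lo,hi,roi);b=cv2.boxPoints(cv2.minAreaRect(k));w=ray(c,b,z)
        print(n,nm,cv2.contourArea(k),b.round(1).tolist());
        # rectangle in world of contour
        wc=ray(c,k.reshape(-1,2),z)[:,:2].astype(np.float32);r=cv2.minAreaRect(wc);print("  world",r,cv2.boxPoints(r).round(1).tolist())
E
```

```text
scene tile 116.5 [[341.29998779296875, 204.39999389648438], [342.20001220703125, 194.60000610351562], [363.5, 196.8000030517578], [362.5, 206.60000610351562]]
  world ((575.33447265625, 210.33816528320312), (32.71267318725586, 58.0095100402832), 1.1577062606811523) [[558.4000244140625, 239.0], [559.5999755859375, 181.0], [592.2999877929688, 181.6999969482422], [591.0999755859375, 239.6999969482422]]
scene red 0.0 [[160.0, 155.0], [160.0, 155.0], [160.0, 155.0], [160.0, 155.0]]
  world ((617.2752685546875, -287.7851257324219), (0.0, 0.0), 0.0) [[617.2999877929688, -287.79998779296875], [617.2999877929688, -287.79998779296875], [617.2999877929688, -287.79998779296875], [617.2999877929688, -287.79998779296875]]
top tile 464.0 [[131.0, 202.0], [161.0, 202.0], [161.0, 218.0], [131.0, 218.0]]
  world ((571.8251342773438, 210.23007202148438), (66.59124755859375, 34.914031982421875), 89.05956268310547) [[553.7999877929688, 177.1999969482422], [588.7000122070312, 176.6999969482422], [589.7999877929688, 243.1999969482422], [554.9000244140625, 243.8000030517578]]
top red 0.0 [[395.0, 175.0], [395.0, 175.0], [395.0, 175.0], [395.0, 175.0]]
  world ((612.8949584960938, -271.1431579589844), (0.0, 0.0), 0.0) [[612.9000244140625, -271.1000061035156], [612.9000244140625, -271.1000061035156], [612.9000244140625, -271.1000061035156], [612.9000244140625, -271.1000061035156]]
```

Run:
```python
import pickle
from h import *
rois={"scene":((330,185,375,215),(150,140,210,170)),"top":((125,190,170,230),(345,150,420,200))}
for n in rois:
    c=pickle.load(open(n+".pkl","rb"));f=cv2.resize(c["frame"],None,fx=4,fy=4,interpolation=cv2.INTER_CUBIC)
    ff=f.astype(int);R=ff[...,0];G=ff[...,1];B=ff[...,2]
    hsv=cv2.cvtColor(f,cv2.COLOR_RGB2HSV)
    for nm,roi,m,z in(("tile",rois[n][0],(R-B)>75,16),("red",rois[n][1],(R>150)&(R-G>95),180)):
        x0,y0,x1,y1=[4*v for v in roi];M=np.zeros(m.shape,np.uint8);M[y0:y1,x0:x1]=m[y0:y1,x0:x1]
        k=max(cv2.findContours(M,0,cv2.CHAIN_APPROX_NONE)[0],key=cv2.contourArea)
        px=(k.reshape(-1,2)+.5)/4-.5
        wc=ray(c,px,z)[:,:2].astype(np.float32);r=cv2.minAreaRect(wc)
        print(n,nm,cv2.contourArea(k)/16,np.round(cv2.boxPoints(cv2.minAreaRect(px.astype(np.float32))),1).tolist(),r,cv2.boxPoints(r).round(1).tolist())
```

```text
scene tile 272.65625 [[339.6000061035156, 204.6999969482422], [340.79998779296875, 193.0], [365.8999938964844, 195.39999389648438], [364.79998779296875, 207.10000610351562]] ((573.37841796875, 210.92701721191406), (39.0385627746582, 66.92030334472656), 1.3905917406082153) [[553.0999755859375, 243.89999389648438], [554.7000122070312, 177.0], [593.7000122070312, 178.0], [592.0999755859375, 244.89999389648438]]
scene red 94.21875 [[157.0, 154.5], [194.39999389648438, 146.1999969482422], [195.0, 149.10000610351562], [157.60000610351562, 157.5]] ((601.9949340820312, -251.73919677734375), (9.888177871704102, 91.61761474609375), 24.521041870117188) [[578.5, -212.10000610351562], [616.5, -295.5], [625.5, -291.3999938964844], [587.5, -208.0]]
top tile 544.96875 [[129.89999389648438, 201.3000030517578], [161.8000030517578, 200.3000030517578], [162.3000030517578, 218.39999389648438], [130.39999389648438, 219.3000030517578]] ((572.1707763671875, 209.6634063720703), (39.391536712646484, 69.35066986083984), 1.0288569927215576) [[551.9000244140625, 244.0], [553.0999755859375, 174.60000610351562], [592.5, 175.3000030517578], [591.2000122070312, 244.6999969482422]]
top red 239.96875 [[358.70001220703125, 189.5], [406.5, 167.0], [408.8999938964844, 172.0], [361.1000061035156, 194.5]] ((603.265625, -251.5140838623047), (9.530925750732422, 92.15349578857422), 24.116947174072266) [[580.0999755859375, -211.39999389648438], [617.7000122070312, -295.5], [626.4000244140625, -291.6000061035156], [588.7999877929688, -207.5]]
```

```bash
cat > go.py <<'E'
import sys
from h import *
from bench import get_state
from scipy.spatial.transform import Rotation as R
def goto(p,jaw,n=None):
    s=get_state();r=R.from_rotvec(s["tool_rot"]).as_matrix();q=s["eef_pos"]
    print("t",s["t"],"pos",q.round(1),"open",round(s["opening"],1),"F",s["ft_force"].round(1))
    print("toolx",r[:,0].round(3),"tooly",r[:,1].round(3),"toolz",r[:,2].round(3),"J",s["joint_positions"].round(2))
    for sg in(1,-1):
        z=np.r_[np.array(jaw,float)/np.hypot(*jaw)*sg,0];x=np.array([0,0,-1.]);T=np.c_[x,np.cross(z,x),z]
        rv=np.degrees(R.from_matrix(r.T@T).as_rotvec())
        print("turn(tool,deg)",rv.round(2),"then shift",(T.T@(np.array(p)-q)).round(1))
    print("shift first",(r.T@(np.array(p)-q)).round(1))
if __name__=="__main__":
    a=[float(v) for v in sys.argv[1:]];goto(a[:3],a[3:5])
E
python3 go.py 572.5 210 120 1 0.018; python3 go.py 500 -300 300 1 0.018
```

```text
t 0.1 pos [ 164.3 -628.3  230.4] open 85.2 F [-1.2 -0.3 -0.7]
toolx [-0.     0.002 -1.   ] tooly [0.967 0.253 0.   ] toolz [ 0.253 -0.967 -0.002] J [ 1.58  0.5  -0.43  1.55  0.22  1.14 -0.21]
turn(tool,deg) [-7.637e+01 -9.000e-02 -7.000e-02] then shift [110.4 830.8 423.3]
turn(tool,deg) [ 1.0363e+02 -8.0000e-02  9.0000e-02] then shift [ 110.4 -830.8 -423.3]
shift first [ 111.7  607.1 -707.5]
t 0.1 pos [ 164.3 -628.3  230.4] open 85.2 F [-1.2 -0.3 -0.7]
toolx [-0.     0.002 -1.   ] tooly [0.967 0.253 0.   ] toolz [ 0.253 -0.967 -0.002] J [ 1.58  0.5  -0.43  1.55  0.22  1.14 -0.21]
turn(tool,deg) [-7.637e+01 -9.000e-02 -7.000e-02] then shift [-69.6 322.2 341.6]
turn(tool,deg) [ 1.0363e+02 -8.0000e-02  9.0000e-02] then shift [ -69.6 -322.2 -341.6]
shift first [ -69.2  407.9 -232.7]
```

Request:
step_arm --targets '[[[-14, 40, -22], [0, 0, 0], 1], [[-14, 40, -22], [0, 0, 0], 1], [[-14, 40, -22], [0, 0, 0], 1], [[-14, 40, -22], [0, 0, 0], 1], [[-14, 40, -22], [0, 0, 0], 1]]'

```text
t: 0.6
eef_pos: [331.0, -470.2, 301.5]
tool_rot: [1.019, 1.32, -1.019]
ft_force: [0.6, -1.4, -0.1]
opening: 85.5
```

Request:
step_arm --targets '[[[0, 40, -22], [-5, 0, 0], 1], [[0, 40, -22], [-5, 0, 0], 1], [[0, 40, -22], [-5, 0, 0], 1], [[0, 40, -22], [-5, 0, 0], 1], [[0, 40, -22], [-5, 0, 0], 1]]'

```text
t: 1.1
eef_pos: [465.8, -288.1, 301.0]
tool_rot: [0.683, 1.461, -0.683]
ft_force: [0.7, -0.0, 0.1]
opening: 85.5
```

```bash
python3 go.py 572.5 210 140 1 0.018
```

```text
t 1.1 pos [ 465.8 -288.1  301. ] open 85.5 F [ 0.7 -0.   0.1]
toolx [-0.  0. -1.] tooly [0.768 0.641 0.   ] toolz [ 0.641 -0.768 -0.   ] J [ 1.09  0.29 -0.71  1.72  0.2   1.21 -0.55]
turn(tool,deg) [-5.116e+01 -1.000e-02 -2.000e-02] then shift [161.  496.1 115.7]
turn(tool,deg) [ 1.2884e+02 -2.0000e-02  1.0000e-02] then shift [ 161.  -496.1 -115.7]
shift first [ 161.2  401.1 -313.8]
```

Request:
step_arm --targets '[[[0, 34, -27], [-5, 0, 0], 1], [[0, 37, -24], [-5, 0, 0], 1], [[0, 39, -20], [-5, 0, 0], 1], [[0, 41, -16], [-5, 0, 0], 1], [[0, 43, -12], [-5, 0, 0], 1]]'

```text
t: 1.6
eef_pos: [515.2, -74.2, 301.2]
tool_rot: [0.344, 1.543, -0.345]
ft_force: [0.7, 0.3, 0.3]
opening: 85.3
```

Request:
step_arm --targets '[[[20, 40, -9], [-5, 0, 0], 1], [[20, 40, -5], [-5, 0, 0], 1], [[20, 40, 0], [-5, 0, 0], 1], [[20, 40, 4], [-5, 0, 0], 1], [[20, 40, 7], [-5, 0, 0], 1]]'

```text
t: 2.1
eef_pos: [566.1, 121.0, 200.1]
tool_rot: [0.002, 1.571, -0.003]
ft_force: [0.3, -1.5, 1.1]
opening: 85.3
```

```bash
python3 go.py 572.5 210 140 1 0.018
```

```text
t 2.1 pos [566.1 121.  200.1] open 85.3 F [ 0.3 -1.5  1.1]
toolx [-0. -0. -1.] tooly [ 0.003  1.    -0.   ] toolz [ 1.    -0.003 -0.   ] J [ 0.44  0.54 -0.93  1.75  0.48  1.09 -0.66]
turn(tool,deg) [-1.21 -0.03  0.02] then shift [60.1 88.9  8. ]
turn(tool,deg) [1.7879e+02 4.0000e-02 4.0000e-02] then shift [ 60.1 -88.9  -8. ]
shift first [60.  89.   6.1]
```

Request:
step_arm --targets '[[[15, 30, 2], [-1, 0, 0], 0.6], [[30, 30, 2], [0, 0, 0], 0.6], [[35, 29, 3], [0, 0, 0], 0.6], [[40, 0, 0], [0, 0, 0], 0.6], [[20, 0, 0], [0, 0, 0], 0.6]]'

```text
t: 2.6
eef_pos: [569.9, 209.5, 57.4]
tool_rot: [-0.012, 1.576, 0.01]
ft_force: [0.4, -1.1, 0.4]
opening: 68.4
```

```bash
python3 go.py 572.5 210 10 1 0.018
python3 - <<'E'
from bench import *
import cv2,numpy as np
a=capture("scene")["frame"][:,:,::-1];b=capture("top")["frame"][:,:,::-1]
cv2.imwrite("pics/g1.png",np.hstack([cv2.resize(a[110:230,290:420],(400,370),interpolation=2),cv2.resize(b[150:270,80:210],(400,370),interpolation=2)]))
E
```

```text
t 2.6 pos [569.9 209.5  57.4] open 68.4 F [ 0.4 -1.1  0.4]
toolx [-0.005 -0.001 -1.   ] tooly [-0.014  1.    -0.001] toolz [ 1.     0.014 -0.005] J [ 0.17  0.76 -0.79  1.77  0.67  0.91 -0.9 ]
turn(tool,deg) [-0.22 -0.28  0.07] then shift [47.4  0.4  2.6]
turn(tool,deg) [1.7978e+02 1.1000e-01 4.4000e-01] then shift [47.4 -0.4 -2.6]
shift first [47.4  0.5  2.9]
```

View pics/g1.png

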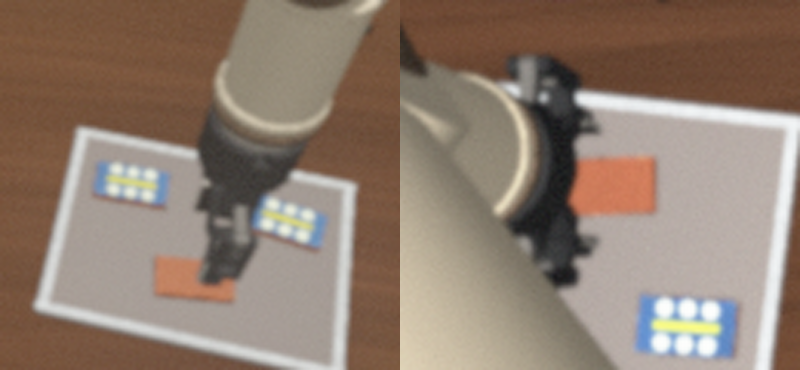

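Request:
step_arm --targets '[[[25, 0, 2], [0, 0, 0], 0.4], [[15, 0, 1], [0, 0, 0], 0.4], [[5, 0, 0], [0, 0, 0], 0.4], [[0, 0, 0], [0, 0, 0], 0.4], [[0, 0, 0], [0, 0, 0], 0.4]]'

```text
t: 3.2
eef_pos: [576.1, 209.3, 17.3]
tool_rot: [-0.008, 1.57, 0.009]
ft_force: [-0.4, 0.3, 0.1]
opening: 59.8
```

```bash
python3 go.py 572.5 210 8 1 0.018
python3 - <<'E'
from bench import *
import cv2,numpy as np
a=capture("scene")["frame"][:,:,::-1]
cv2.imwrite("pics/g2.png",cv2.resize(a[140:230,310:410],(700,630)[:2],interpolation=2)[:600])
E
```

```text
t 3.2 pos [576.1 209.3  17.3] open 59.8 F [-0.4  0.3  0.1]
toolx [ 0.001  0.001 -1.   ] tooly [-0.011  1.     0.001] toolz [1.    0.011 0.001] J [ 0.14  0.82 -0.74  1.77  0.72  0.85 -0.93]
turn(tool,deg) [-0.39  0.06 -0.03] then shift [ 9.3  0.8 -3.5]
turn(tool,deg) [ 1.7961e+02 -5.0000e-02 -1.0000e-01] then shift [ 9.3 -0.8  3.5]
shift first [ 9.3  0.8 -3.6]
```

View pics/g2.png

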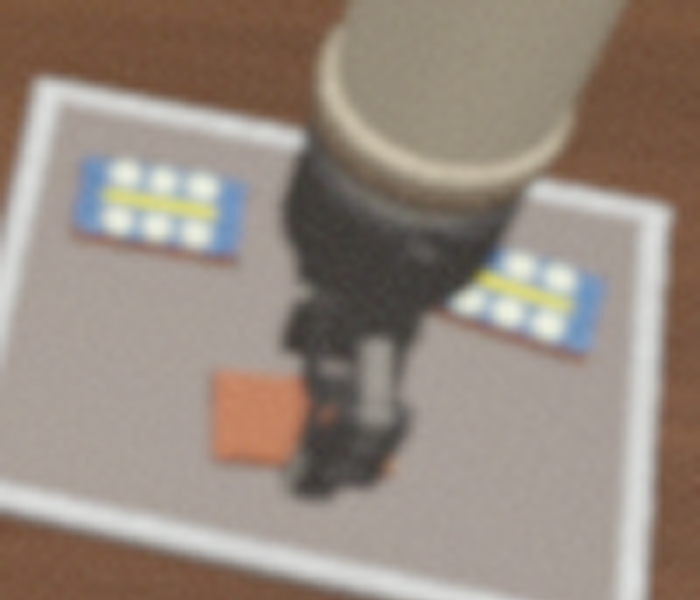

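Request:
step_arm --targets '[[[3, 1, -3.5], [0, 0, 0], 0.3], [[3, 0, 0], [0, 0, 0], 0.3], [[3, 0, 0], [0, 0, 0], 0.25], [[0, 0, 0], [0, 0, 0], 0.2], [[0, 0, 0], [0, 0, 0], 0.2]]'

```text
t: 3.75
eef_pos: [572.0, 209.9, 7.2]
tool_rot: [-0.009, 1.571, 0.009]
ft_force: [-0.5, 0.4, 0.6]
opening: 50.9
```

```bash
python3 go.py 572.5 210 8 1 0.018
python3 - <<'E'
from bench import *
import cv2,numpy as np
a=capture("scene")["frame"][:,:,::-1]
cv2.imwrite("pics/g3.png",cv2.resize(a[180:220,330:380],(750,600),interpolation=2)[:600])
E
```

```text
t 3.75 pos [572.  209.9   7.2] open 50.9 F [-0.5  0.4  0.6]
toolx [-0. -0. -1.] tooly [-0.011  1.    -0.   ] toolz [ 1.     0.011 -0.   ] J [ 0.13  0.83 -0.73  1.78  0.73  0.83 -0.94]
turn(tool,deg) [-0.38 -0.01  0.  ] then shift [-0.8  0.   0.5]
turn(tool,deg) [1.7962e+02 0.0000e+00 2.0000e-02] then shift [-0.8 -0.  -0.5]
shift first [-0.8  0.1  0.5]
```

View pics/g3.png

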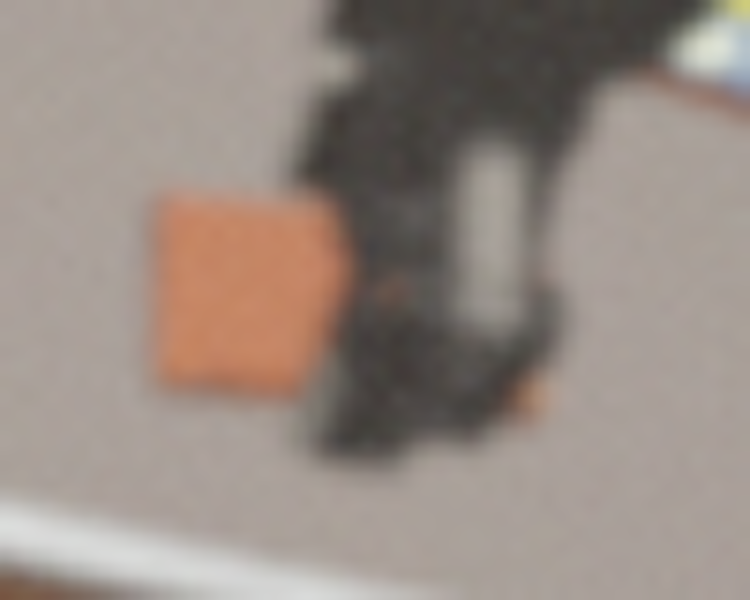

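Request:
step_arm --targets '[[[0, 0, 0], [0, 0, 0], 0.05], [[0, 0, 0], [0, 0, 0], 0], [[0, 0, 0], [0, 0, 0], -0.1], [[0, 0, 0], [0, 0, 0], -0.2], [[0, 0, 0], [0, 0, 0], -0.3]]' --squeeze 30

```text
t: 4.3
eef_pos: [572.2, 210.0, 7.6]
tool_rot: [-0.009, 1.57, 0.009]
ft_force: [-0.6, 0.5, 3.6]
opening: 38.8
```

```bash
python3 go.py 572.5 210 8 1 0.018
python3 - <<'E'
from bench import *
import cv2,numpy as np
a=capture("scene")["frame"][:,:,::-1]
cv2.imwrite("pics/g4.png",cv2.resize(a[180:220,330:380],(750,600),interpolation=2)[:600])
E
```

```text
t 4.3 pos [572.2 210.    7.6] open 38.8 F [-0.6  0.5  3.6]
toolx [ 0.  0. -1.] tooly [-0.011  1.     0.   ] toolz [1.    0.011 0.   ] J [ 0.13  0.83 -0.73  1.78  0.73  0.83 -0.94]
turn(tool,deg) [-0.38  0.02 -0.  ] then shift [-0.4 -0.1  0.3]
turn(tool,deg) [ 1.7962e+02 -0.0000e+00 -4.0000e-02] then shift [-0.4  0.1 -0.3]
shift first [-0.4 -0.1  0.3]
```

View pics/g4.png

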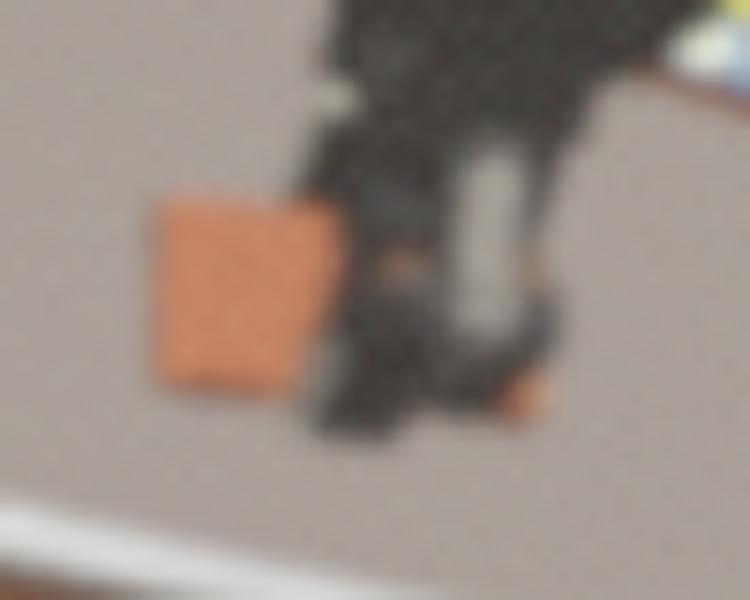

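Request:
step_arm --targets '[[[0, 0, 0], [0, 0, 0], -1], [[0, 0, 0], [0, 0, 0], -1], [[0, 0, 0], [0, 0, 0], -1], [[-10, 0, 0], [0, 0, 0], -1], [[-20, 0, 0], [0, 0, 0], -1]]' --squeeze 60

```text
t: 4.85
eef_pos: [570.5, 209.3, 36.6]
tool_rot: [-0.01, 1.574, 0.008]
ft_force: [-0.2, -0.4, -0.2]
opening: 37.8
```

Request:
step_arm --targets '[[[-40, 0, 0], [0, 0, 0], -1], [[-40, 0, 0], [0, 0, 0], -1], [[-40, 0, 0], [0, 0, 0], -1], [[-40, 0, 0], [0, 0, 0], -1], [[-30, 0, 0], [0, 0, 0], -1]]'

```text
t: 5.35
eef_pos: [572.3, 210.8, 231.6]
tool_rot: [-0.009, 1.567, 0.011]
ft_force: [0.1, -0.5, -0.1]
opening: 38.2
```

```bash
python3 go.py 586.4 -258.9 260 0.411 -0.911
python3 - <<'E'
from bench import *
import cv2,numpy as np
a=capture("scene")["frame"][:,:,::-1]
cv2.imwrite("pics/g5.png",cv2.resize(a[80:230,290:440],(600,600),interpolation=2)[:600])
E
```

```text
t 5.35 pos [572.3 210.8 231.6] open 38.2 F [ 0.1 -0.5 -0.1]
toolx [ 0.003  0.001 -1.   ] tooly [-0.012  1.     0.001] toolz [1.    0.012 0.003] J [ 0.27  0.56 -0.94  1.65  0.48  1.18 -0.77]
turn(tool,deg) [66.42  0.13 -0.16] then shift [ -28.4 -180.3  433.9]
turn(tool,deg) [-113.57    0.18    0.15] then shift [ -28.4  180.3 -433.9]
shift first [ -28.8 -469.8    8.4]
```

View pics/g5.png

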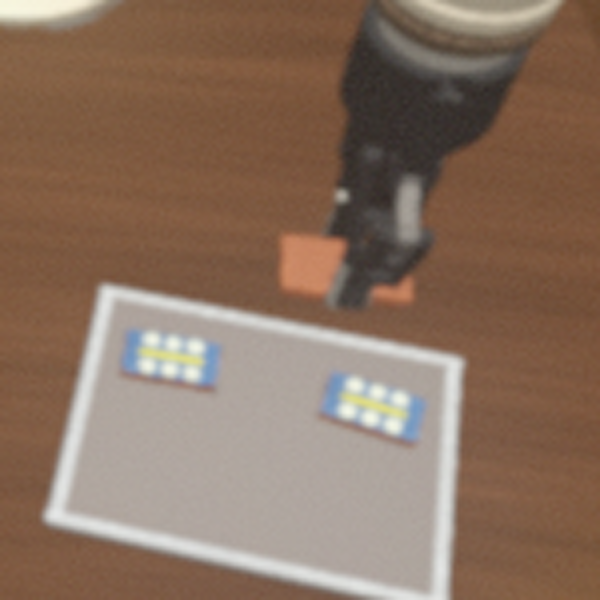

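Request:
step_arm --targets '[[[-6, -40, 0], [5.5, 0, 0], -1], [[-6, -40, 4], [5.5, 0, 0], -1], [[-6, -39, 8], [5.5, 0, 0], -1], [[-6, -38, 11], [5.5, 0, 0], -1], [[-6, -37, 15], [5.5, 0, 0], -1]]'

```text
t: 5.9
eef_pos: [574.2, 9.4, 258.7]
tool_rot: [0.37, 1.538, -0.37]
ft_force: [-0.0, 0.8, -0.6]
opening: 37.9
```

Request:
step_arm --targets '[[[-3, -35, 18], [5.5, 0, 0], -1], [[-3, -33, 22], [5.5, 0, 0], -1], [[-3, -31, 25], [5.5, 0, 0], -1], [[0, -24, 23], [5.5, 0, 0], -1], [[0, -17, 20], [5.5, 0, 0], -1]]'

```text
t: 6.4
eef_pos: [576.7, -170.4, 267.5]
tool_rot: [0.744, 1.438, -0.744]
ft_force: [-0.3, 0.1, -0.3]
opening: 38.1
```

```bash
python3 go.py 586.4 -258.9 260 0.411 -0.911
```

```text
t 6.4 pos [ 576.7 -170.4  267.5] open 38.1 F [-0.3  0.1 -0.3]
toolx [ 0.001 -0.001 -1.   ] tooly [0.816 0.578 0.   ] toolz [ 0.578 -0.816  0.001] J [ 0.77  0.43 -0.7   1.63  0.29  1.19 -0.95]
turn(tool,deg) [11.05  0.07 -0.02] then shift [  7.5 -27.6  84.7]
turn(tool,deg) [-1.6895e+02  3.0000e-02  1.0000e-01] then shift [  7.5  27.6 -84.7]
shift first [  7.5 -43.3  77.8]
```

Request:
step_arm --targets '[[[0, 0, 0], [5.5, 0, 0], -1], [[0, 0, 0], [5.5, 0, 0], -1], [[0, -9, 30], [0, 0, 0], -1], [[0, -9, 30], [0, 0, 0], -1], [[0, -9, 24], [0, 0, 0], -1]]'

```text
t: 6.9
eef_pos: [587.7, -256.6, 267.5]
tool_rot: [0.886, 1.382, -0.886]
ft_force: [0.2, -0.2, -0.9]
opening: 37.7
```

```bash
python3 go.py 586.4 -258.9 200 0.411 -0.911
python3 - <<'E'
from bench import *
import cv2,numpy as np,pickle
c=capture("scene");d=capture("top");pickle.dump((c,d),open("over.pkl","wb"))
a=c["frame"][:,:,::-1];b=d["frame"][:,:,::-1]
cv2.imwrite("pics/g6.png",np.hstack([cv2.resize(a[80:230,120:250],(400,460),interpolation=2),cv2.resize(b[130:280,310:440],(400,460),interpolation=2)]))
E
```

```text
t 6.9 pos [ 587.7 -256.6  267.5] open 37.7 F [ 0.2 -0.2 -0.9]
toolx [ 0.001 -0.001 -1.   ] tooly [0.909 0.418 0.001] toolz [ 0.418 -0.909  0.001] J [ 0.81  0.49 -0.63  1.53  0.3   1.22 -1.  ]
turn(tool,deg) [ 0.4   0.05 -0.04] then shift [67.5 -2.1  1.5]
turn(tool,deg) [-1.796e+02  6.000e-02  9.000e-02] then shift [67.5  2.1 -1.5]
shift first [67.5 -2.2  1.4]
```

View pics/g6.png

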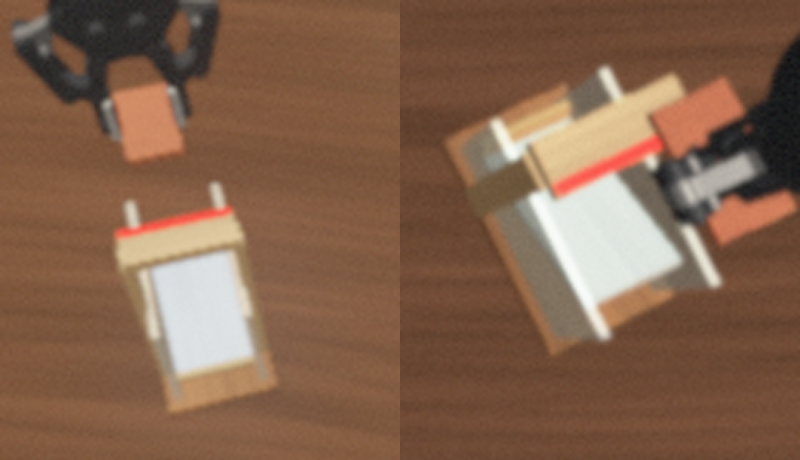

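Run:
```python
import pickle
from h import *
O=np.array([598.2,-253.6]);ux=np.array([-.911,-.411]);uy=np.array([.411,-.911])
C=pickle.load(open("over.pkl","rb"))
for c,roi in zip(C,((150,100,185,135),(385,145,445,215))):
    f=cv2.resize(c["frame"],None,fx=4,fy=4,interpolation=2).astype(int)
    m=((f[...,0]-f[...,2])>75)&(f[...,0]-f[...,1]>55)&(f[...,1]>60)
    x0,y0,x1,y1=[4*v for v in roi];M=np.zeros(m.shape,np.uint8);M[y0:y1,x0:x1]=m[y0:y1,x0:x1]
    ks=[k for k in cv2.findContours(M,0,2)[0] if cv2.contourArea(k)>400]
    px=(np.vstack(ks).reshape(-1,2)+.5)/4-.5
    print([cv2.contourArea(k) for k in ks])
    w=ray(c,px,275.5)[:,:2];r=cv2.minAreaRect(w.astype(np.float32));q=np.array(r[0])-O
    print(px.min(0),px.max(0),r,"turner xy",q@ux,q@uy,"box",((cv2.boxPoints(r)-O)@np.c_[ux,uy]).round(1).tolist())
```

```text
[6742.5]
[156.625 106.625] [179.375 132.875] ((589.29736328125, -254.8065185546875), (77.72257995605469, 42.145111083984375), 24.077716827392578) turner xy 8.606181176757856 -2.559845288085951 box [[47.4, -23.8], [47.5, 18.4], [-30.2, 18.6], [-30.3, -23.5]]
[4204.5, 7713.5]
[384.625 154.625] [438.125 209.375] ((582.767578125, -252.64193725585938), (71.44668579101562, 60.96836853027344), 24.548765182495117) turner xy 13.665172540283248 -7.215520550537122 box [[49.5, -37.5], [49.2, 23.4], [-22.2, 23.1], [-21.9, -37.8]]
```

Request:
step_arm --targets '[[[25, 0, 2], [0.4, 0, 0], -1], [[25, 0, 0], [0, 0, 0], -1], [[15, 0, 0], [0, 0, 0], -1], [[2, 0, 0], [0, 0, 0], -1], [[0, 0, 0], [0, 0, 0], -1]]'

```text
t: 7.5
eef_pos: [588.7, -256.7, 199.8]
tool_rot: [0.892, 1.381, -0.891]
ft_force: [-0.4, 0.3, 0.5]
opening: 37.9
```

Request:
step_arm --targets '[[[0, 0, 0], [0, 0, 0], -1], [[0, 0, 0], [0, 0, 0], -1], [[0, 0, 0], [0, 0, 0], -1], [[0, 0, 0], [0, 0, 0], -1], [[0, 0, 0], [0, 0, 0], -1]]'

```text
t: 8.0
eef_pos: [588.6, -257.3, 199.6]
tool_rot: [0.892, 1.38, -0.892]
ft_force: [0.9, 0.2, -0.1]
opening: 38.1
```

```bash
python3 go.py 586.4 -258.9 200 0.411 -0.911
python3 - <<'E'
from bench import *
import cv2,numpy as np,pickle
c=capture("scene");d=capture("top");pickle.dump((c,d),open("over.pkl","wb"))
a=c["frame"][:,:,::-1];b=d["frame"][:,:,::-1]
cv2.imwrite("pics/g7.png",np.hstack([cv2.resize(a[80:230,120:250],(400,460),interpolation=2),cv2.resize(b[130:280,310:440],(400,460),interpolation=2)]))
E
```

```text
t 8.0 pos [ 588.6 -257.3  199.6] open 38.1 F [ 0.9  0.2 -0.1]
toolx [ 0. -0. -1.] tooly [0.912 0.411 0.   ] toolz [ 0.411 -0.912  0.   ] J [ 0.8   0.55 -0.6   1.6   0.34  1.1  -1.04]
turn(tool,deg) [-0.02  0.02 -0.01] then shift [-0.4 -2.7  0.6]
turn(tool,deg) [ 1.7998e+02 -2.0000e-02 -3.0000e-02] then shift [-0.4  2.7 -0.6]
shift first [-0.4 -2.7  0.6]
```

View pics/g7.png

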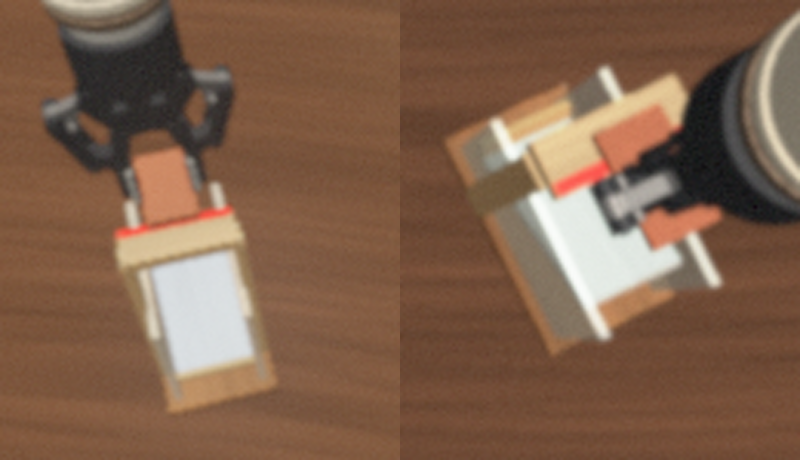

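Run:
```python
import pickle
from h import *
O=np.array([598.2,-253.6]);U=np.array([[-.911,.411],[-.411,-.911]])
c=pickle.load(open("over.pkl","rb"))
k=130/400;l=150/460
P=[((x-400)*k+310,130+y*l) for x,y in((600,140),(658,247),(668,105),(720,215))]
print((ray(c[1],P,207)[:,:2]-O)@U)
P=[(x*k+120,80+y*l) for x,y in((132,155),(191,149),(147,225),(200,218))]
print((ray(c[0],P,208)[:,:2]-O)@U)
```

```text
[[-19.5599407  -19.49175448]
 [ 44.52644118 -18.33887389]
 [-20.97170979  22.17489791]
 [ 43.39435601  19.21521251]]
[[ 46.46919789  18.56887338]
 [ 39.7530374  -27.31593991]
 [-28.53931492  17.74750897]
 [-32.98201816 -21.85268121]]
```

Request:
step_arm --targets '[[[0, 0, 0], [0, 0, 0], 1], [[0, 0, 0], [0, 0, 0], 1], [[0, 0, 0], [0, 0, 0], 1], [[0, 0, 0], [0, 0, 0], 1], [[0, 0, 0], [0, 0, 0], 1]]' --squeeze 20

```text
t: 8.6
eef_pos: [588.5, -257.2, 199.3]
tool_rot: [0.892, 1.38, -0.892]
ft_force: [-0.6, -0.2, -0.0]
opening: 85.7
```

Run:
```python
from bench import *
import cv2,numpy as np,pickle
c=capture("scene");d=capture("top")
a=c["frame"][:,:,::-1];b=d["frame"][:,:,::-1]
cv2.imwrite("pics/g8.png",np.hstack([cv2.resize(a[80:230,120:250],(400,460),interpolation=2),cv2.resize(b[130:280,310:440],(400,460),interpolation=2)]))
```

```text
(no output)
```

View pics/g8.png

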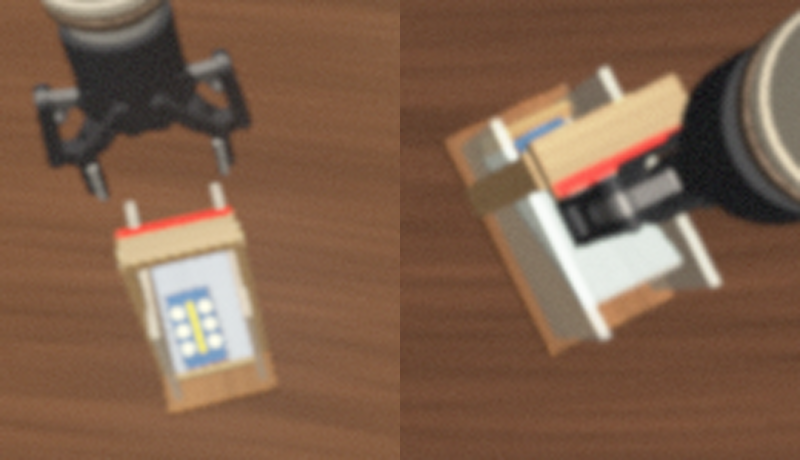

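The tile turned over and shows its blue face on the rest, at about (184,187) in the scene view. I'll back the gripper straight up and check again.

Request:
step_arm --targets '[[[-15, 0, 0], [0, 0, 0], 1], [[-30, 0, 0], [0, 0, 0], 1], [[-30, 0, 0], [0, 0, 0], 1], [[-30, 0, 0], [0, 0, 0], 1], [[-20, 0, 0], [0, 0, 0], 1]]'

```text
t: 9.2
eef_pos: [589.5, -257.1, 328.3]
tool_rot: [0.892, 1.376, -0.891]
ft_force: [0.6, 0.1, -0.6]
opening: 85.6
```

Request:
step_arm --targets '[[[0, 0, -40], [0, 0, 0], 1], [[0, 0, -40], [0, 0, 0], 1], [[0, 0, -40], [0, 0, 0], 1], [[0, 0, -30], [0, 0, 0], 1], [[0, 0, 0], [0, 0, 0], 1]]'

```text
t: 9.7
eef_pos: [526.1, -115.0, 326.3]
tool_rot: [0.887, 1.381, -0.886]
ft_force: [-0.3, -0.3, 0.6]
opening: 84.9
```

Run:
```python
from bench import *
from h import *
import pickle
c=capture("scene");d=capture("top");e=capture("scene")
a=c["frame"];b=d["frame"]
h=lambda f:blob(f,(100,90,60),(130,255,255),(150,150,215,215))
for f in(a,e["frame"]): print(cv2.minAreaRect(h(f)))
cv2.imwrite("pics/g9.png",np.hstack([cv2.resize(a[130:230,140:230],(400,444),interpolation=2),cv2.resize(b[130:280,310:440],(385,444),interpolation=2)])[:,:,::-1])
cv2.imwrite("pics/g10.png",cv2.resize(a,(700,525))[:,:,::-1])
# b/c movement
c0=pickle.load(open("scene.pkl","rb"))["frame"]
for roi in((318,160,347,180),(368,170,400,192)): print([np.array(cv2.minAreaRect(blob(f,(100,90,60),(130,255,255),roi))[0]).round(1) for f in(c0,a)])
s=get_state();print(s["t"],s["eef_pos"],s["ft_force"])
```

```text
((186.44338989257812, 196.30189514160156), (1.0988844633102417, 9.47787857055664), 74.05460357666016)
((186.46224975585938, 196.36793518066406), (1.236244797706604, 9.47787857055664), 74.05460357666016)
[array([342.1, 170.4]), array([342. , 172.5])]
[array([392.9, 184.5]), array([393.3, 181.3])]
9.85 [ 527.32347222 -121.25836085  325.38962266] [-0.0767247  -0.38141296  0.02069281]
```

View pics/g9.png

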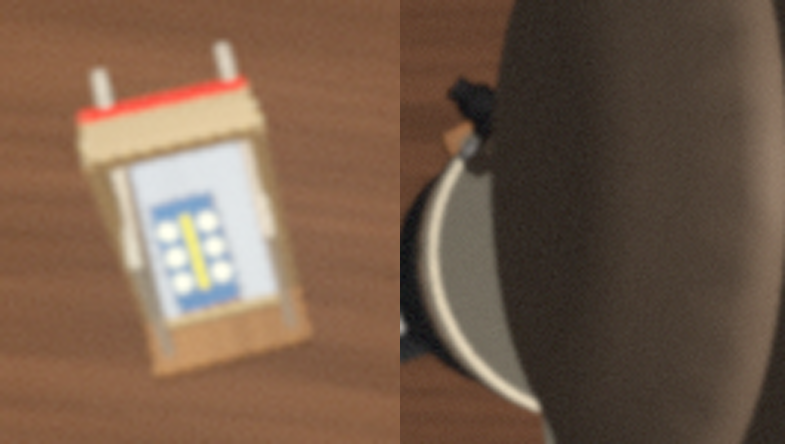

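Run:
```python
from bench import *
from h import *
import pickle
c0=pickle.load(open("scene.pkl","rb"))["frame"];a=capture("scene")["frame"]
for x0,y0,x1,y1 in((318,160,347,180),(368,170,400,192)):
    print(cv2.phaseCorrelate(*[f[y0:y1,x0:x1,2].astype(np.float32) for f in(c0,a)]), np.abs(c0[y0:y1,x0:x1].astype(int)-a[y0:y1,x0:x1]).mean())
x0,y0,x1,y1=165,165,205,205
b=capture("scene")["frame"];print(np.abs(b[y0:y1,x0:x1].astype(int)-a[y0:y1,x0:x1]).mean())
finish_job()
```

```text
((-0.05030271552872634, -0.05027437152779157), 1.048871238231659) 6.268965517241379
((0.08457610903504786, 0.0036139605859766277), 1.0087286978960037) 6.242424242424242
1.201875
the job is handed in; nothing more can be done
```

I picked up the face-down clay tile and carried it level over the turner. I let it go about 20 mm above the ledge, with its centre about 12 mm beyond the red edge. It tipped off by itself and came to rest blue face up on the sloping rest, between the cheeks. I then moved the open gripper clear and handed the job in at about 10 s.

**Last checks:**
- **Tile at rest:** repeat pictures showed it hadn't moved. I judged by eye that it lies flat on the slope and did not measure its angle.
- **Other two tiles:** image matching showed shifts under 0.1 pixel, so they had not moved. An earlier colour-mask comparison had suggested shifts of up to 3 pixels. It caught only fragments of the glaze, so I did not rely on it.
- **Robot contact:** the wrist force read about zero.
- **Top view:** at the end the arm blocked that camera, so the final check of the tile rests on the scene camera alone.

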